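Swivel the storage box open and put the sanding block back on the pile

TASK

Swivel the steel cover of the grey storage box sideways round its pivot screw, until the whole opening is uncovered. Then take the loose sanding block from the bench and lay it flat inside the box on the pile of blocks: lower it gently until you feel it touch and only then let go, do not drop it or press it hard. Leave the cover open and do not disturb the foot cast, cup and tape roll.

Things in the scene. Friction and masses are not known exactly. Their poses are not given: they have to be found in the camera images.
- magazine: Grey painted steel box fixed on the bench, open at the top. Origin: centre of its underside, below the middle of its opening; z up, its -x side faces the robot but for a small yaw. Walls 6 mm, rim 100 mm above the bench. On its +y side, at the far corner, an outside column of 32 x 30 mm carries the pivot screw.
- box_mouth (a point): Centre of the box's opening at rim height (100 mm). The opening is 140 mm along the box's x, 130 mm along its y. Inside lies a pile: two sanding blocks side by side on a foam sheet and board, a flat top 125 mm along x by 100 mm along y, centred. The pile's height differs each time: its top is 12 to 43 mm below the rim. The foam gives about 1 mm per 2.5 N.
- cover_pivot (a point): Axis of the cover's vertical pivot screw, at the height of the cover's upper face (106.5 mm above the bench); in the box's frame 60 mm along +x and 86 mm along +y from the box's origin. The screw's head stands 9 mm above the cover.
- cover_knob (a point): Middle of the upright black cylindrical knob on the cover near the middle of its near edge (when shut): 26 mm in diameter, 36 mm tall, standing on the cover's upper face; this point is on its axis, 18 mm above that face. It moves in a level circle of 148 mm radius round the pivot screw.
- cover (a joint): Angle (rad) of the flat steel cover, 152 x 172 x 5 mm, about its pivot screw: 0 is shut; it grows clockwise seen from above (the knob comes toward the robot, then goes to its left), to the stop at 1.68. The opening is clear from about 1.55. Starts at 0 to 0.25. Stays where it is left; takes about 1 to 3 N at the knob to move slowly.
- sanding_block: Loose brown cork sanding block wrapped in abrasive paper, lying flat on the bench left of the vice: 60 mm along its x, 100 mm along its y, 34 mm high, about 80 g. Origin: centre of its underside, z up.
- foot_cast: Plaster cast of a foot, about 199 x 74 mm and 167 mm tall, standing loose behind and left of the sanding block; not to be disturbed. Origin: centre of its underside.
- cup: White cup, 73 mm across and 84 mm tall, standing loose on the bench to the right of the sanding block; not to be disturbed. Origin: centre of its underside.
- tape_roll: Roll of masking tape lying loose in front of the sanding block, 98 mm across, 25 mm high; not to be disturbed. Origin: centre of its underside.

How it is judged:
By the outcome, as a careful person would: the job done as asked, in the order asked, and still so for the second after the job is handed in, with the robot touching nothing.
It also fails if it takes over 64 s, if anything falls off the work surface, if the arm or the gripper's body presses on something with over 40 N, if the wrist force passes 120 N, or if a joint passes its speed limit or range.

ROBOT

A 6-joint arm with a two-finger parallel gripper is mounted at the origin on a cart in front of the work surface, level with it; the furniture and walls round the work are solid. World frame = base frame: x ahead of the robot, y to its left, z up, the work surface at z = 0. Lengths are in m, angles in rad, forces in N, time in s.
With the tool pointing down it reaches from about 0.4 to 0.825 m from the base axis. Payload 7 kg.
Tool frame: the origin (TCP) lies on the centre line of the jaws, within the pads' length; the fingertips stand tip_reach ahead of it and the grasp point (between the pads) is the TCP (tip_reach is the distance from the TCP to the fingertips, in m); z points along the fingers, y is the line along which they close (so a half turn about z gives the same grasp; the last joint's range is limited). The gripper opens to 88 mm and grips with 3 to 60 N. Pads are 19 mm wide; open, the fingers measure 130 mm over their backs; the gripper's body (78 mm by 193 mm) begins 47 mm behind the grasp point.
Start: joints at [1.634, 0.359, 0.012, 0, -1.224, -0.288], TCP at [0.15, 0.658, 0.246] pointing down, gripper open.
Joint ranges: [-3.07, 3.07], [-1.43, 2.12], [-1.02, 1.25], [-3.03, 1.67], [-3.05, -0], [-3.03, 3.03]. Speed limits (rad/s): [2.39, 2.39, 3.01, 3.14, 3.14, 3.14].

INTERFACE

Orientations are given as [roll, pitch, yaw] about the fixed x, y, z axes, in that order (R = Rz(yaw) Ry(pitch) Rx(roll)).
In Python, from station import get_state, grab_frame, calibration, job_done, find_in, mark_of, tip_reach gives the robot as it stands.
- The arm moves only by the shell command python3 -m handwheel 'ROWS' [OPENING] [FORCE]. ROWS is JSON, a list of rows, each an object with "delta_pos": the shift along the world's x, y, z in units of 30 mm (1.0 is 30 mm), a list of three; "dr": the turn, a rotation vector about the world's x, y, z in degrees, a list of three. In form: [{"delta_pos": [tx, ty, tz], "dr": [rx, ry, rz]}, ...]. A call has 1 to 10 rows; each row shifts and turns the commanded pose from where the row before left it; what a row does not reach is not made up. A row lasts 1/10 s, in which the tool goes at most 50 mm and 8.59 degrees, less where a joint would pass 70% of its speed; a pose out of reach is approached as far as the arm can. A call is refused whole if a number of a shift passes 1 or a number of a turn 8.59, either way. A call with a gripper value outside its range is refused whole. OPENING is the closure, from -1 (fully open) to 1 (shut), set as the call begins (- or left out, the last holds). The fingers move at their own pace and stop on an object; FORCE is the grip in N (left out, the last holds). Time passes only in rows, so rows that do not move let the fingers close. It gives the time, the measured TCP pose, the force, the opening and the grip force at its end, in the units of the state.
- get_state(): the state, without advancing time (a new reading comes with each control period).
- grab_frame(name): name is "scene" or "top" or "wrist"; returns the picture (420x560x3 uint8, red, green, blue); there is no depth.
- calibration(name): a dict with "fx", "fy", "cx", "cy" (pixels), "extrinsics" (4x4, takes a point from world to camera coordinates). Camera axes: x right, y down, z forward; pixel columns grow to the right and rows downward; lengths in m; the calibration is good to about 2 mm. A picture is of the moment at which its call begins: read the wrist's pose just before it. calibration takes no time and is no camera call; for the wrist camera it gives the pose at the moment of the call.
- job_done(): hands the job in; it is judged then, once.
Trained networks look in the newest picture that a camera, given by its name, has taken for a name from the list of things; names that differ only in an ending like _2 or _b are one class to them, and where a whole thing is asked for, a point or a joint stands for the part that bears it (a point fixed in the world has none). Each returns a list of dicts, best first, with "conf" (0 to 1); they miss things now and then, are a little off and sometimes report something else, mostly with a low value. They report only what shows in the picture. A call takes as long as a camera call.
- find_in(camera, query): "location" ([column, row] in pixels, amid what is visible of it).
- mark_of(camera, query): "location" ([column, row] in pixels: a listed point, or the origin of a listed thing).
The state is a dict: "t": time; "q": joint angles; "qd": joint speeds; "joint_efforts": joint torques, N m; "eef_pos": TCP position; "ee_rot": TCP orientation; "force": force on the tool from outside, world axes, zero at the start; "moment": the same for the moment, N m; "width": finger opening in m; "gripper_force": force on a finger pad.
Only numpy, scipy, OpenCV 4.12 (cv2) and the standard library are available. Lean on these libraries where they do the work, as an engineer would, in place of code of your own. Each camera call takes 0.05 s, during which the arm holds its last target. There are 200 camera calls.

## Working session

There is one attempt and no reset: what is moved stays moved. The work goes in short steps, Python scripts to look and compute and a shell command to move; the robot and the scene stay as the last step left them, time stands still between calls to the robot, and variables do not carry over. Pictures are saved under pics/ and viewed, at most 10 in all, crops included, and the job is handed in when it is done.

```bash
mkdir -p pics; ls
cat > h.py <<'E'
import numpy as np, cv2, json
from station import *
def save(cam,name):
    im=grab_frame(cam); cv2.imwrite(f'pics/{name}.png',im[:,:,::-1]); return im
def ray(c,uv):
    T=np.array(c['extrinsics']); R,t=T[:3,:3],T[:3,3]
    d=R.T@np.array([(uv[0]-c['cx'])/c['fx'],(uv[1]-c['cy'])/c['fy'],1]); return -R.T@t,d/np.linalg.norm(d)
def atz(c,uv,z):
    o,d=ray(c,uv); return o+d*(z-o[2])/d[2]
def tri(rs):
    A=sum(np.eye(3)-np.outer(d,d) for o,d in rs); b=sum((np.eye(3)-np.outer(d,d))@o for o,d in rs)
    p=np.linalg.solve(A,b); return p,[np.linalg.norm((np.eye(3)-np.outer(d,d))@(p-o)) for o,d in rs]
def proj(c,p):
    T=np.array(c['extrinsics']); q=T[:3,:3]@np.array(p)+T[:3,3]
    return np.array([c['cx']+c['fx']*q[0]/q[2],c['cy']+c['fy']*q[1]/q[2]])
E
python3 - <<'E'
from h import *
np.set_printoptions(precision=4,suppress=True)
s=get_state(); print(s['t'],s['eef_pos'],s['ee_rot'],s['force'],s['width'],tip_reach)
names=['magazine','box_mouth','cover_pivot','cover_knob','sanding_block','foot_cast','cup','tape_roll']
R={n:[] for n in names}
for cam in ['scene','top','wrist']:
    save(cam,cam+'0'); c=calibration(cam)
    print(cam,ray(c,(c['cx'],c['cy'])))
    for n in names:
        m=mark_of(cam,n)
        if m:
            print(cam,n,[(x['location'],round(x['conf'],2)) for x in m[:2]])
            if m[0]['conf']>.4:R[n].append(ray(c,m[0]['location']))
for n in names:
    if len(R[n])>1: print(n,*tri(R[n]))
E
```

```text
pics
0.0 [0.1504 0.6576 0.2446] [ 3.1399 -0.0001 -0.2249] [ 0.1659 -1.0672  0.3153] 0.08809618672388486 0.019
scene (array([-0.1811, -0.2638,  1.0339]), array([ 0.5646,  0.3201, -0.7608]))
scene magazine [([427.6, 291.7], 0.72)]
scene box_mouth [([443.7, 266.9], 0.6)]
scene cover_pivot [([418.7, 234.1], 0.83)]
scene cover_knob [([425.7, 281.1], 0.96)]
scene sanding_block [([238.8, 207.6], 0.8)]
scene foot_cast [([213.1, 163.3], 0.91)]
scene cup [([293.4, 217.9], 0.7)]
scene tape_roll [([213.6, 160.1], 0.75), ([209.7, 257.8], 0.59)]
top (array([0.3719, 0.0924, 1.8506]), array([ 0.0718,  0.0147, -0.9973]))
top magazine [([406.6, 207.1], 0.68), ([287.4, 193.7], 0.43)]
top box_mouth [([417.5, 201.4], 0.88)]
top cover_pivot [([385.8, 180.5], 0.95)]
top cover_knob [([407.5, 221.7], 0.81)]
top sanding_block [([234.9, 207.7], 0.73)]
top foot_cast [([188.4, 165.5], 0.76)]
top cup [([284.1, 194.5], 0.58)]
top tape_roll [([245.1, 259.6], 0.54)]
wrist (array([0.2247, 0.6403, 0.3847]), array([-0.2791,  0.0637, -0.9581]))
magazine [ 0.5106 -0.2776 -0.0008] [np.float64(0.004752754659038096), np.float64(0.004752754659037994)]
box_mouth [ 0.5211 -0.2898  0.107 ] [np.float64(0.00536314472070662), np.float64(0.0053631447207067575)]
cover_pivot [ 0.5908 -0.1988  0.0968] [np.float64(0.0032578790168088607), np.float64(0.0032578790168088863)]
cover_knob [ 0.4567 -0.2607  0.1145] [np.float64(0.0009908449531809166), np.float64(0.0009908449531808236)]
sanding_block [0.5041 0.2931 0.0164] [np.float64(0.006374410946545456), np.float64(0.006374410946545407)]
foot_cast [ 0.6418  0.4673 -0.0032] [np.float64(0.004727639893923721), np.float64(0.0047276398939236144)]
cup [0.548  0.1325 0.0156] [np.float64(0.0008935162049692319), np.float64(0.0008935162049690974)]
tape_roll [0.3427 0.2182 0.3742] [np.float64(0.011669255450281517), np.float64(0.01166925545028139)]
```

View pics/scene0.png

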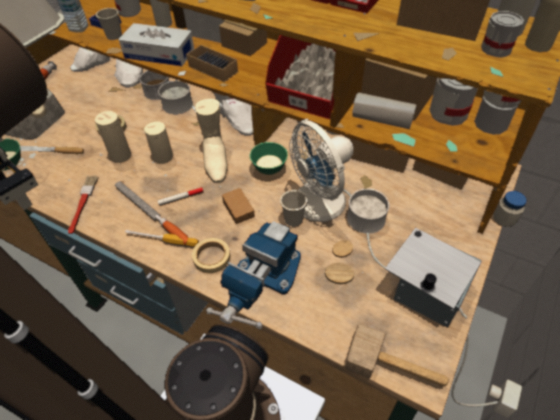

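View pics/top0.png

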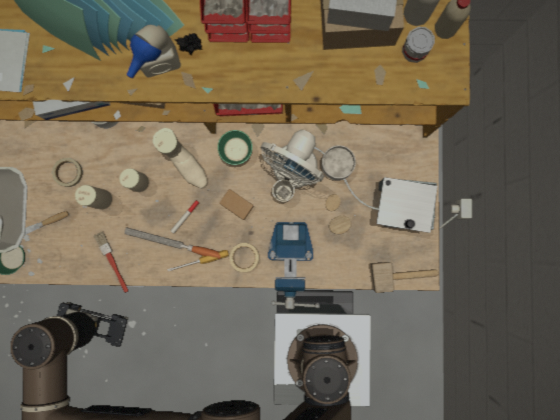

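The scene picture shows the box at (432,272) with its knob at (430,282), the block at (238,204), the vice at (262,258), the fan at (318,170) and the cup at (293,208). The top view agrees, with the block at (237,204) and the knob at (409,223). I'll move over the block and measure from close by on the way.

```bash
python3 -m handwheel '[{"delta_pos":[1,-1,0.2],"dr":[0,0,0]},{"delta_pos":[1,-1,0.2],"dr":[0,0,0]},{"delta_pos":[1,-1,0.2],"dr":[0,0,0]},{"delta_pos":[1,-1,0.2],"dr":[0,0,0]},{"delta_pos":[1,-1,0.2],"dr":[0,0,0]},{"delta_pos":[1,-1,0.2],"dr":[0,0,0]},{"delta_pos":[1,-1,0.2],"dr":[0,0,0]},{"delta_pos":[1,-1,0.2],"dr":[0,0,0]},{"delta_pos":[1,-1,0.2],"dr":[0,0,0]},{"delta_pos":[1,-1,0.2],"dr":[0,0,0]}]'
python3 -m handwheel '[{"delta_pos":[0,-1,0],"dr":[0,0,0]},{"delta_pos":[0,-1,0],"dr":[0,0,0]},{"delta_pos":[0,0,0],"dr":[0,0,0]},{"delta_pos":[0,0,0],"dr":[0,0,0]}]'
python3 - <<'E'
from h import *
np.set_printoptions(precision=4,suppress=True)
save('wrist','w1'); c=calibration('wrist'); print(c)
for n in ['sanding_block','foot_cast','cup','tape_roll']:
    for x in mark_of('wrist',n)[:2]: print(n,x['location'],x['conf'],atz(c,x['location'],0))
c=calibration('top');C=calibration('scene')
print('fan',[atz(c,p,.2) for p in [(262,160),(322,180),(302,130)]]); print('vise',[atz(c,p,.1) for p in [(270,225),(313,225),(313,260),(320,304)]],'shelf',atz(c,(300,100),.5),atz(c,(300,100),.3))
E
```

```text
t: 2.35
eef_pos: [0.4515, 0.3566, 0.3062]
ee_rot: [-3.141, -0.0, -0.225]
force: [0.5, 0.4, 0.3]
width: 0.0876
gripper_force: 0.0
t: 2.75
eef_pos: [0.4507, 0.2975, 0.3061]
ee_rot: [-3.141, -0.0, -0.226]
force: [0.6, 0.4, 0.2]
width: 0.0875
gripper_force: 0.0
{'fx': 330.68983714767995, 'fy': 330.68983714767995, 'cx': 286.6048224363414, 'cy': 209.48225843156058, 'extrinsics': array([[-0.223 , -0.9748, -0.0007,  0.3905],
       [-0.9342,  0.2135,  0.286 ,  0.3031],
       [-0.2786,  0.0644, -0.9582,  0.5546],
       [ 0.    ,  0.    ,  0.    ,  1.    ]])}
sanding_block [275.7, 123.7] 0.84 [0.5122 0.298  0.    ]
foot_cast [113.7, 43.7] 0.8 [ 0.6485  0.469  -0.    ]
cup [391.3, 59.7] 0.8 [0.555  0.1408 0.    ]
fan [array([0.6347, 0.1982, 0.2   ]), array([0.5758, 0.0147, 0.2   ]), array([0.7289, 0.0775, 0.2   ])]
vise [array([0.4406, 0.175 , 0.1   ]), array([0.4427, 0.0372, 0.1   ]), array([0.331 , 0.0359, 0.1   ]), array([0.1925, 0.012 , 0.1   ])] shelf [0.7403 0.0863 0.5   ] [0.7949 0.0854 0.3   ]
```

View pics/w1.png

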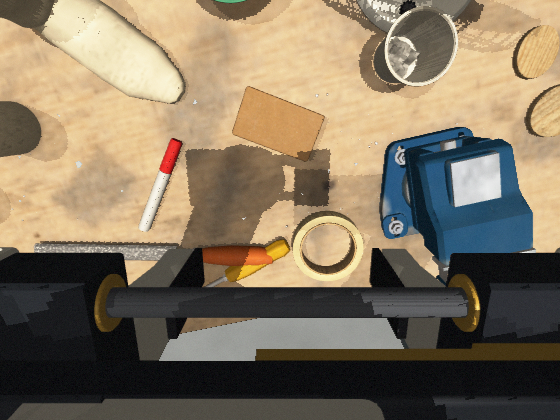

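The wrist view shows the block's top corners near (251,86), (325,117), (307,160) and (233,130). The tape roll is at (327,246), the cup at (420,45), the toe of the cast at (180,95) and the vice at (460,190). Next I go to the box, keeping clear of the fan.

```bash
python3 -m handwheel '[{"delta_pos":[-0.6,-1,0.2],"dr":[0,0,6.5]},{"delta_pos":[-0.6,-1,0.2],"dr":[0,0,6.5]},{"delta_pos":[0,-1,0],"dr":[0,0,0]},{"delta_pos":[0,-1,0],"dr":[0,0,0]},{"delta_pos":[0,-1,0],"dr":[0,0,0]},{"delta_pos":[0,-1,0],"dr":[0,0,0]},{"delta_pos":[0,-1,0],"dr":[0,0,0]},{"delta_pos":[0,-1,0],"dr":[0,0,0]},{"delta_pos":[0,-1,0],"dr":[0,0,0]},{"delta_pos":[0,-1,0],"dr":[0,0,0]}]'
python3 -m handwheel '[{"delta_pos":[0,-1,0],"dr":[0,0,0]},{"delta_pos":[0,-1,0],"dr":[0,0,0]},{"delta_pos":[0,-1,0],"dr":[0,0,0]},{"delta_pos":[0,-1,0],"dr":[0,0,0]},{"delta_pos":[0.5,-1,-0.2],"dr":[0,0,0]},{"delta_pos":[0.5,-1,-0.2],"dr":[0,0,0]},{"delta_pos":[0,-1,0],"dr":[0,0,0]},{"delta_pos":[0,-1,0],"dr":[0,0,0]},{"delta_pos":[0,0,0],"dr":[0,0,0]},{"delta_pos":[0,0,0],"dr":[0,0,0]}]'
python3 - <<'E'
from h import *
np.set_printoptions(precision=4,suppress=True)
R={}
save('wrist','w2'); c=calibration('wrist')
cs={k:calibration(k) for k in('scene','top')}
P={'cover_pivot':([418.7,234.1],[385.8,180.5],.1065),'cover_knob':([425.7,281.1],[407.5,221.7],.1245),'box_mouth':([443.7,266.9],[417.5,201.4],.1),'magazine':([427.6,291.7],[406.6,207.1],0)}
for n,(a,b,z) in P.items():
    for x in mark_of('wrist',n)[:1]:
        print(n,x['location'],x['conf'],'atz',atz(c,x['location'],z),'tri',*tri([ray(c,x['location']),ray(cs['scene'],a),ray(cs['top'],b)]), 'top,scene atz',atz(cs['top'],b,z),atz(cs['scene'],a,z))
E
```

```text
t: 4.0
eef_pos: [0.4145, -0.0027, 0.3176]
ee_rot: [-3.142, -0.0, 0.003]
force: [0.5, 0.6, 0.4]
width: 0.0875
gripper_force: 0.0
t: 5.0
eef_pos: [0.4446, -0.2422, 0.305]
ee_rot: [-3.141, 0.001, 0.001]
force: [-0.2, 0.7, 0.1]
width: 0.0873
gripper_force: 0.0
cover_pivot [326.1, 116.6] 0.41 atz [ 0.5151 -0.2808  0.1065] tri [ 0.5452 -0.2212  0.1674] [np.float64(0.059753101817159454), np.float64(0.01733404409940628), np.float64(0.05153057332471859)] top,scene atz [ 0.5885 -0.194   0.1065] [ 0.5843 -0.2024  0.1065]
cover_knob [309.9, 188.4] 0.96 atz [ 0.4469 -0.2652  0.1245] tri [ 0.4511 -0.2615  0.1249] [np.float64(0.005373033290899965), np.float64(0.0024393394025150014), np.float64(0.005659376407967992)] top,scene atz [ 0.4565 -0.2596  0.1245] [ 0.4493 -0.2599  0.1245]
box_mouth [323.2, 113.6] 0.61 atz [ 0.5179 -0.2785  0.1   ] tri [ 0.5192 -0.2854  0.1098] [np.float64(0.007978649186373376), np.float64(0.002304173262210126), np.float64(0.009294520820597283)] top,scene atz [ 0.5233 -0.2966  0.1   ] [ 0.5239 -0.2849  0.1   ]
magazine [317.3, 114.2] 0.61 atz [ 0.5163 -0.2816  0.    ] tri [ 0.5137 -0.2795 -0.0061] [np.float64(0.0036291426957984407), np.float64(0.006445682227138371), np.float64(0.003937404943281678)] top,scene atz [ 0.512 -0.282  0.   ] [ 0.5079 -0.2731  0.    ]
```

View pics/w2.png

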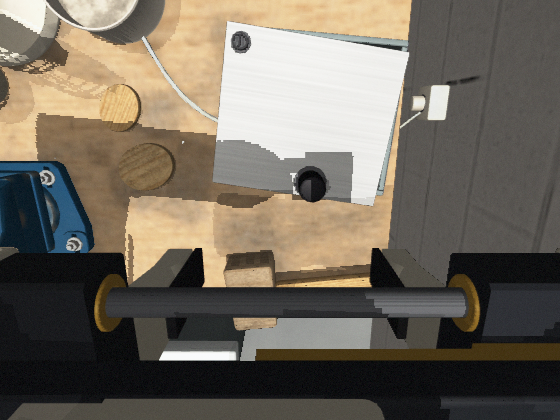

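The screw head is at (240,41), the knob's top at (313,183), and the cover's corners at (227,21), (408,50), (373,206) and (213,182). The cover is open by only a few degrees.

Run:
```python
from h import *
np.set_printoptions(precision=4,suppress=True)
c=calibration('wrist'); cs={k:calibration(k) for k in('scene','top')}
piv=atz(c,(240,41),.1115); k=atz(c,(313,183),.138)
print('piv',piv,'tri',*tri([ray(c,(240,41)),ray(cs['scene'],(418,234)),ray(cs['top'],(385.5,181.5))]),'knob',k,np.linalg.norm((piv-k)[:2]))
print('knob tri', *tri([ray(c,(309.9,188.4)),ray(cs['scene'],(425.7,281.1))]))
print('corners',[atz(c,p,.1065)[:2] for p in [(227,21),(408,50),(373,206),(213,182)]])
```

```text
piv [ 0.5817 -0.1986  0.1115] tri [ 0.5853 -0.1972  0.1023] [np.float64(0.0018531744196761586), np.float64(0.0036336757179535346), np.float64(0.0034697939887319684)] knob [ 0.4554 -0.2666  0.138 ] 0.14344730484611573
knob tri [ 0.4476 -0.2622  0.1273] [np.float64(0.0023592135809879186), np.float64(0.002359213580987939)]
corners [array([ 0.5991, -0.1867]), array([ 0.5756, -0.3545]), array([ 0.424 , -0.3337]), array([ 0.4494, -0.1649])]
```

```bash
python3 -m handwheel '[{"delta_pos":[0.05,-0.15,-1],"dr":[0,0,0]},{"delta_pos":[0.05,-0.15,-1],"dr":[0,0,0]},{"delta_pos":[0.05,-0.15,-1],"dr":[0,0,0]},{"delta_pos":[0.05,-0.15,-1],"dr":[0,0,0]},{"delta_pos":[0,-0.1,-0.9],"dr":[0,0,0]},{"delta_pos":[0,0,-0.5],"dr":[0,0,0]},{"delta_pos":[0,0,-0.4],"dr":[0,0,0]},{"delta_pos":[0,0,0],"dr":[0,0,0]}]' -1 && python3 -m handwheel '[{"delta_pos":[0,0,0],"dr":[0,0,0]},{"delta_pos":[0,0,0],"dr":[0,0,0]},{"delta_pos":[0,0,0],"dr":[0,0,0]},{"delta_pos":[0,0,0],"dr":[0,0,0]},{"delta_pos":[0,0,0],"dr":[0,0,0]},{"delta_pos":[0,0,0],"dr":[0,0,0]},{"delta_pos":[0,0,0],"dr":[0,0,0]},{"delta_pos":[0,0,0],"dr":[0,0,0]}]' 1 10
python3 - <<'E'
from h import *
np.set_printoptions(precision=4,suppress=True)
p=np.array([.583,-.198]); k=np.array(get_state()['eef_pos'][:2]); v=k-p; print(np.linalg.norm(v),np.degrees(np.arctan2(v[1],v[0])))
a0=np.arctan2(v[1],v[0]); r=.148; q=k
for i in range(1,13):
    a=a0-np.radians(7.5)*i; n=p+r*np.array([np.cos(a),np.sin(a)]); print(i,n,(n-q)/.03); q=n
E
```

```text
t: 6.05
eef_pos: [0.4499, -0.2624, 0.1304]
ee_rot: [-3.141, 0.002, 0.003]
force: [-0.3, -0.8, -0.0]
width: 0.0875
gripper_force: 0.0
t: 6.85
eef_pos: [0.4502, -0.2632, 0.1315]
ee_rot: [3.141, 0.001, 0.002]
force: [-3.2, -4.0, 0.7]
width: 0.0295
gripper_force: 1.6
0.14794861451264335 -153.8608937465729
1 [ 0.4428 -0.2453] [-0.2473  0.5959]
2 [ 0.4378 -0.2266] [-0.1658  0.6236]
3 [ 0.4353 -0.2074] [-0.083  0.64 ]
4 [ 0.4353 -0.188 ] [0.0012 0.6453]
5 [ 0.4379 -0.1688] [0.0855 0.6396]
6 [ 0.4429 -0.1502] [0.1682 0.623 ]
7 [ 0.4504 -0.1323] [0.2481 0.5957]
8 [ 0.4601 -0.1155] [0.3237 0.5582]
9 [ 0.4719 -0.1002] [0.3938 0.5112]
10 [ 0.4856 -0.0865] [0.4572 0.4554]
11 [ 0.501  -0.0748] [0.5127 0.3918]
12 [ 0.5178 -0.0651] [0.5595 0.3216]
```

```bash
python3 -m handwheel '[{"delta_pos":[0,0,0],"dr":[0,0,0]},{"delta_pos":[0,0,0],"dr":[0,0,0]},{"delta_pos":[-0.13,0.29,0],"dr":[0,0,-3.7]},{"delta_pos":[-0.12,0.3,0],"dr":[0,0,-3.8]},{"delta_pos":[-0.17,0.62,0],"dr":[0,0,-7.5]}]'
```

```text
t: 7.35
eef_pos: [0.4379, -0.2271, 0.1315]
ee_rot: [3.141, -0.0, -0.264]
force: [3.1, -0.8, -2.8]
width: 0.0256
gripper_force: 10.0
```

```bash
python3 -m handwheel '[{"delta_pos":[-0.08,0.64,0],"dr":[0,0,-7.5]},{"delta_pos":[0,0.65,0],"dr":[0,0,-7.5]},{"delta_pos":[0.09,0.64,0],"dr":[0,0,-7.5]},{"delta_pos":[0.17,0.62,0],"dr":[0,0,-7.5]},{"delta_pos":[0.25,0.6,0],"dr":[0,0,-7.5]}]'
```

```text
t: 7.85
eef_pos: [0.4517, -0.1315, 0.1316]
ee_rot: [-3.14, -0.001, -0.919]
force: [8.3, -8.3, -10.5]
width: 0.0257
gripper_force: 10.0
```

```bash
python3 -m handwheel '[{"delta_pos":[0.38,0.53,-0.03],"dr":[0,0,-7.5]},{"delta_pos":[0.41,0.5,0],"dr":[0,0,-7.5]},{"delta_pos":[0.46,0.45,0],"dr":[0,0,-7.5]}]'
```

```text
t: 8.15
eef_pos: [0.4877, -0.0868, 0.1312]
ee_rot: [3.141, 0.001, -1.312]
force: [-2.7, -3.1, 4.8]
width: 0.0256
gripper_force: 10.0
```

```bash
python3 -m handwheel '[{"delta_pos":[0.51,0.39,0],"dr":[0,0,-7.5]},{"delta_pos":[0.28,0.16,0],"dr":[0,0,-3.7]},{"delta_pos":[0,0,0],"dr":[0,0,0]},{"delta_pos":[0,0,0],"dr":[0,0,0]}]'
python3 - <<'E'
from h import *
save('top','t2'); save('wrist','w3')
im=cv2.imread('pics/t2.png'); cr=cv2.resize(im[140:270,300:460],None,fx=4,fy=4,interpolation=cv2.INTER_CUBIC)
w=cv2.imread('pics/w3.png'); 
cv2.imwrite('pics/both.png',np.hstack([cv2.resize(cr,(400,325)),cv2.resize(w,(400,325))]))
E
```

```text
t: 8.55
eef_pos: [0.5129, -0.07, 0.1311]
ee_rot: [-3.14, 0.001, -1.502]
force: [-1.8, 5.1, 4.6]
width: 0.0261
gripper_force: 10.0
```

View pics/both.png

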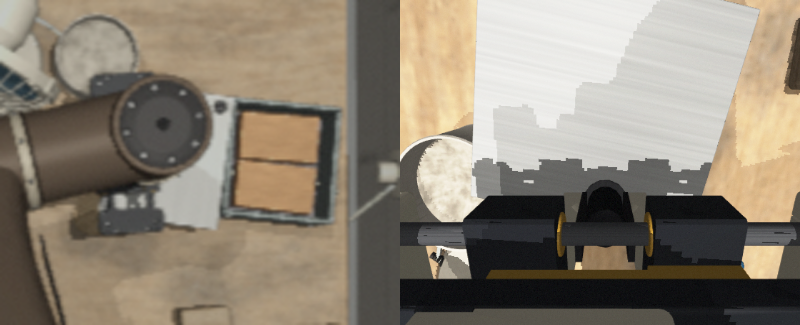

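The top crop shows the opening uncovered and the pile visible, with the cover lying just left of the box. I'll add about 3° of margin towards the stop.

```bash
python3 -m handwheel '[{"delta_pos":[0.11,0.06,0],"dr":[0,0,-1.5]},{"delta_pos":[0.12,0.05,0],"dr":[0,0,-1.5]},{"delta_pos":[0,0,0],"dr":[0,0,0]},{"delta_pos":[0,0,0],"dr":[0,0,0]}]'
```

```text
t: 9.05
eef_pos: [0.5195, -0.0666, 0.1311]
ee_rot: [-3.14, 0.002, -1.555]
force: [-2.3, 6.8, 4.5]
width: 0.0257
gripper_force: 10.0
```

```bash
python3 -m handwheel '[{"delta_pos":[0,0,0],"dr":[0,0,0]},{"delta_pos":[0,0,0],"dr":[0,0,0]},{"delta_pos":[0,0,0],"dr":[0,0,0]},{"delta_pos":[0,0,0],"dr":[0,0,0]},{"delta_pos":[0,0,0.5],"dr":[0,0,0]},{"delta_pos":[0,0,1],"dr":[0,0,0]},{"delta_pos":[0,0,1],"dr":[0,0,0]},{"delta_pos":[0,0,1],"dr":[0,0,0]},{"delta_pos":[-0.3,-0.7,1],"dr":[0,0,8]},{"delta_pos":[-0.3,-0.7,0.7],"dr":[0,0,8]}]' -1 && python3 -m handwheel '[{"delta_pos":[-0.3,-0.7,0],"dr":[0,0,8]},{"delta_pos":[-0.3,-0.7,0],"dr":[0,0,8]},{"delta_pos":[-0.3,-0.7,0],"dr":[0,0,8]},{"delta_pos":[-0.3,-0.7,0],"dr":[0,0,8]},{"delta_pos":[-0.3,-0.7,0],"dr":[0,0,8]},{"delta_pos":[-0.3,-0.7,0],"dr":[0,0,8]},{"delta_pos":[0,0,0],"dr":[0,0,8]},{"delta_pos":[0,0,0],"dr":[0,0,8]},{"delta_pos":[0,0,0],"dr":[0,0,3]},{"delta_pos":[0,0,0],"dr":[0,0,0]}]'
python3 - <<'E'
from h import *
im=save('wrist','w4'); c=calibration('wrist'); import pickle; pickle.dump(c,open('c4.pkl','wb'))
for n in ['box_mouth','magazine']: print(n,[(x['location'],x['conf']) for x in mark_of('wrist',n)[:1]])
E
```

```text
t: 10.05
eef_pos: [0.5012, -0.1103, 0.2888]
ee_rot: [-3.14, -0.001, -1.269]
force: [0.3, -0.4, -0.1]
width: 0.0877
gripper_force: 0.0
t: 11.05
eef_pos: [0.4467, -0.2362, 0.2866]
ee_rot: [3.142, 0.0, -0.106]
force: [0.4, 0.0, -0.4]
width: 0.0878
gripper_force: 0.0
box_mouth [([323.1, 114.4], 0.86)]
magazine [([318.0, 109.5], 0.64)]
```

View pics/w4.png

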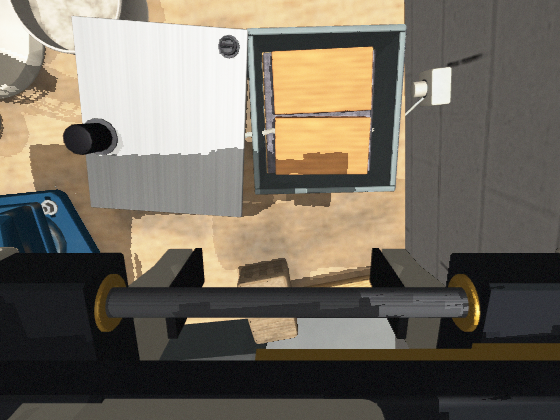

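The cover is fully open, with its right edge at x≈245 px, left of the rim. The rim's outer corners are at (247,30), (405,25), (394,190) and (256,193), and the pile's top is at (272,48), (371,46), (368,174) and (276,175).

Run:
```python
from h import *
from scipy.optimize import least_squares
import pickle
np.set_printoptions(precision=4,suppress=True)
c=pickle.load(open('c4.pkl','rb'))
def fit(px,sx,sy,zfix=None):
    loc=np.array([[sx,sy],[sx,-sy],[-sx,-sy],[-sx,sy]])/2
    def f(p):
        z=p[3] if zfix is None else zfix
        C,S=np.cos(p[2]),np.sin(p[2])
        return np.ravel([proj(c,[p[0]+C*l[0]-S*l[1],p[1]+S*l[0]+C*l[1],z])-u for l,u in zip(loc,px)])
    r=least_squares(f,[.52,-.28,0,.08]); return r.x,np.sqrt(r.cost*2/8)
rim=[(247,30),(405,25),(394,190),(256,193)]; pile=[(272,48),(371,46),(368,174),(276,175)]
print('rim z free',fit(rim,.152,.142)); print('rim z=.1',fit(rim,.152,.142,.1))
print('pile',fit(pile,.125,.1))
print('marks',atz(c,(323.1,114.4),.1),atz(c,(318,109.5),0), 'screw',atz(c,(229,46),.1115))
```

```text
rim z free (array([ 0.5143, -0.2817, -0.0806,  0.0934]), np.float64(0.21876856597442826))
rim z=.1 (array([ 0.514 , -0.2809, -0.0806,  0.08  ]), np.float64(1.5862130343176624))
pile (array([ 0.5152, -0.2806, -0.0812,  0.0699]), np.float64(1.0680198460352008))
marks [ 0.5154 -0.2789  0.1   ] [ 0.5196 -0.2835  0.    ] screw [ 0.581  -0.2012  0.1115]
```

Run:
```python
from h import *
np.set_printoptions(precision=3,suppress=True)
print(np.array(get_state()['q']))
```

```text
[-0.097  0.05  -0.288 -0.    -1.232  1.56 ]
```

```bash
python3 -m handwheel '[{"delta_pos":[-0.4,1,0.5],"dr":[0,0,-8.5]},{"delta_pos":[-0.4,1,0.3],"dr":[0,0,-8.5]},{"delta_pos":[0,1,0],"dr":[0,0,-8.5]},{"delta_pos":[0,1,0],"dr":[0,0,-8.5]},{"delta_pos":[0,1,0],"dr":[0,0,-8.5]},{"delta_pos":[0,1,0],"dr":[0,0,-8.5]},{"delta_pos":[0,1,0],"dr":[0,0,-8.5]},{"delta_pos":[0,1,0],"dr":[0,0,-8.5]},{"delta_pos":[0,1,0],"dr":[0,0,-8.5]},{"delta_pos":[0,1,0],"dr":[0,0,-8.5]}]' && python3 -m handwheel '[{"delta_pos":[0,1,0],"dr":[0,0,-8.5]},{"delta_pos":[0,1,0],"dr":[0,0,-8.5]},{"delta_pos":[0,1,0],"dr":[0,0,-8.5]},{"delta_pos":[0,1,0],"dr":[0,0,-8.5]},{"delta_pos":[0.5,1,0],"dr":[0,0,0]},{"delta_pos":[1,1,-0.7],"dr":[0,0,0]},{"delta_pos":[1,1,-0.7],"dr":[0,0,0]},{"delta_pos":[0.8,1,-0.7],"dr":[0,0,0]},{"delta_pos":[0,0,0],"dr":[0,0,0]},{"delta_pos":[0,0,0],"dr":[0,0,0]}]'
python3 - <<'E'
from h import *
im=save('wrist','w5'); c=calibration('wrist'); import pickle; pickle.dump(c,open('c5.pkl','wb'))
for n in ['sanding_block']: print(n,[(x['location'],x['conf'],atz(c,x['location'],0)) for x in mark_of('wrist',n)[:1]])
E
```

```text
t: 12.2
eef_pos: [0.4227, 0.0635, 0.3109]
ee_rot: [-3.141, 0.0, -1.588]
force: [0.9, -0.1, 0.2]
width: 0.0872
gripper_force: 0.0
t: 13.2
eef_pos: [0.5219, 0.3025, 0.2459]
ee_rot: [3.141, -0.003, -2.175]
force: [-1.0, -0.8, -0.0]
width: 0.0877
gripper_force: 0.0
sanding_block [([287.8, 171.8], 0.7, array([0.51433695, 0.29529762, 0.        ]))]
```

View pics/w5.png

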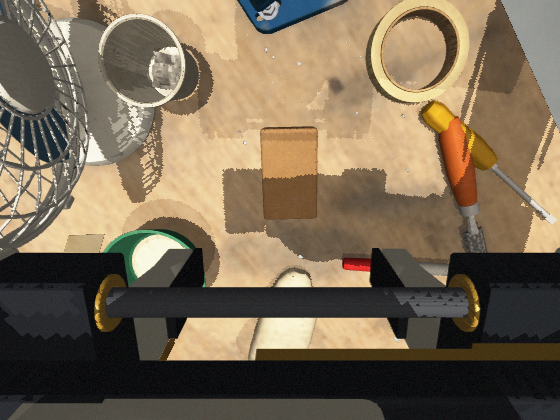

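The block is upright in the picture, with its top face at about (262,130)–(317,130)–(318,218)–(262,218). The toe of the cast is at (290,272), the cup at (145,60) and the tape roll at (420,50), all clear of it.

Run:
```python
from h import *
from scipy.optimize import least_squares
import pickle
np.set_printoptions(precision=4,suppress=True)
c5=pickle.load(open('c5.pkl','rb'))
c1=dict(c5); c1['extrinsics']=np.array([[-.223,-.9748,-.0007,.3905],[-.9342,.2135,.286,.3031],[-.2786,.0644,-.9582,.5546],[0,0,0,1]])
# local corners (x: 60, y:100), yaw ~ -35.6deg ; y axis (.58,.81) = away from robot = image down in w5
p5={(-1,-1):(317,130),(1,-1):(262,130),(1,1):(262,218),(-1,1):(318,218)}
p1={(1,1):(251,86),(1,-1):(325,117),(-1,-1):(307,160),(-1,1):(233,131)}
def fit(views,zf=None):
    def f(p):
        C,S=np.cos(p[2]),np.sin(p[2]); z=p[3] if zf is None else zf; o=[]
        for c,P in views:
            for (a,b),u in P.items():
                x,y=a*.03,b*.05; o+=list(proj(c,[p[0]+C*x-S*y,p[1]+S*x+C*y,z])-u)
        return o
    r=least_squares(f,[.505,.295,-.62,.03]); return r.x,np.sqrt(np.mean(r.fun**2))
for k,v in dict(both=[(c5,p5),(c1,p1)],w5=[(c5,p5)],w1=[(c1,p1)]).items(): print(k,fit(v),fit(v,.034))
m5,m1=[np.mean(list(p.values()),0) for p in(p5,p1)]
print('tri',*tri([ray(c5,m5),ray(c1,m1)]))
print(get_state()['ee_rot'])
```

```text
both (array([ 0.5121,  0.2949, -0.6022,  0.0243]), np.float64(1.7030525539090684)) (array([ 0.5117,  0.294 , -0.6022,  0.03  ]), np.float64(1.982050654071882))
w5 (array([ 0.5128,  0.2968, -0.5975,  0.0227]), np.float64(1.1115479125383614)) (array([ 0.5119,  0.2952, -0.5974,  0.03  ]), np.float64(1.6133255988257034))
w1 (array([ 0.511 ,  0.2932, -0.608 ,  0.0113]), np.float64(0.719195516103926)) (array([ 0.5115,  0.2925, -0.6074,  0.03  ]), np.float64(1.949635810832326))
tri [0.5118 0.2935 0.0292] [np.float64(0.0009446778345730889), np.float64(0.0009446778345728978)]
[-3.1414  0.0003 -2.1747]
```

```bash
python3 -m handwheel '[{"delta_pos":[-0.17,-0.13,-1],"dr":[0,0,0]},{"delta_pos":[-0.17,-0.14,-1],"dr":[0,0,0]},{"delta_pos":[0,0,-1],"dr":[0,0,0]},{"delta_pos":[0,0,-1],"dr":[0,0,0]},{"delta_pos":[0,0,-1],"dr":[0,0,0]},{"delta_pos":[0,0,-1],"dr":[0,0,0]},{"delta_pos":[0,0,-0.65],"dr":[0,0,0]},{"delta_pos":[0,0,-0.4],"dr":[0,0,0]},{"delta_pos":[0,0,0],"dr":[0,0,0]}]' && python3 -m handwheel '[{"delta_pos":[0,0,0],"dr":[0,0,0]},{"delta_pos":[0,0,0],"dr":[0,0,0]},{"delta_pos":[0,0,0],"dr":[0,0,0]},{"delta_pos":[0,0,0],"dr":[0,0,0]},{"delta_pos":[0,0,0],"dr":[0,0,0]},{"delta_pos":[0,0,0],"dr":[0,0,0]}]' 1 15
```

```text
t: 14.2
eef_pos: [0.5113, 0.2935, 0.036]
ee_rot: [3.141, -0.001, -2.175]
force: [-0.9, -0.5, -0.5]
width: 0.0875
gripper_force: 0.0
t: 14.8
eef_pos: [0.512, 0.2944, 0.0369]
ee_rot: [-3.141, 0.001, -2.174]
force: [-2.0, -0.4, 6.3]
width: 0.0598
gripper_force: 15.0
```

```bash
python3 -m handwheel '[{"delta_pos":[0,0,0.4],"dr":[0,0,0]},{"delta_pos":[0,0,0.9],"dr":[0,0,0]},{"delta_pos":[0,0,1],"dr":[0,0,0]},{"delta_pos":[0,0,1],"dr":[0,0,0]},{"delta_pos":[0,0,1],"dr":[0,0,0]},{"delta_pos":[0,0,1],"dr":[0,0,0]},{"delta_pos":[-0.5,0,1],"dr":[0,0,0]},{"delta_pos":[-0.8,-0.5,1],"dr":[0,0,0]},{"delta_pos":[-0.8,-1,1],"dr":[0,0,0]},{"delta_pos":[-0.8,-1,0],"dr":[0,0,0]}]' && python3 -m handwheel '[{"delta_pos":[0,-1,0],"dr":[0,0,5]},{"delta_pos":[0,-1,0],"dr":[0,0,5]},{"delta_pos":[0,-1,0],"dr":[0,0,5]},{"delta_pos":[0,-1,0],"dr":[0,0,5]},{"delta_pos":[0,-1,0],"dr":[0,0,5]},{"delta_pos":[0,-1,0],"dr":[0,0,5]},{"delta_pos":[0,-1,0],"dr":[0,0,0]},{"delta_pos":[0,-1,0],"dr":[0,0,0]},{"delta_pos":[0,-1,0],"dr":[0,0,0]},{"delta_pos":[0,-1,0],"dr":[0,0,0]}]' && python3 -m handwheel '[{"delta_pos":[0.3,-1,0],"dr":[0,0,0]},{"delta_pos":[0.6,-1,0],"dr":[0,0,0]},{"delta_pos":[0.6,-1,0],"dr":[0,0,0]},{"delta_pos":[0.6,-1,0],"dr":[0,0,0]},{"delta_pos":[0.5,-1,0],"dr":[0,0,0]},{"delta_pos":[0.4,-1,0],"dr":[0,0,0]},{"delta_pos":[0,-0.6,0],"dr":[0,0,0]},{"delta_pos":[0,0,0],"dr":[0,0,0]},{"delta_pos":[0,0,0],"dr":[0,0,0]}]'
```

```text
t: 15.8
eef_pos: [0.4252, 0.2193, 0.2895]
ee_rot: [-3.14, 0.006, -2.173]
force: [0.6, 0.4, -1.7]
width: 0.0598
gripper_force: 15.0
t: 16.8
eef_pos: [0.4241, -0.0821, 0.2858]
ee_rot: [-3.141, 0.0, -1.65]
force: [1.9, -0.2, -1.0]
width: 0.06
gripper_force: 15.0
t: 17.7
eef_pos: [0.5142, -0.279, 0.2851]
ee_rot: [3.141, 0.0, -1.652]
force: [-0.3, 1.0, 0.0]
width: 0.0599
gripper_force: 15.0
```

```bash
python3 -m handwheel '[{"delta_pos":[0,-0.06,-1],"dr":[0,0,0]},{"delta_pos":[0,0,-1],"dr":[0,0,0]},{"delta_pos":[0,0,-1],"dr":[0,0,0]},{"delta_pos":[0,0,-1],"dr":[0,0,0]},{"delta_pos":[0,0,-0.5],"dr":[0,0,0]},{"delta_pos":[0,0,-0.3],"dr":[0,0,0]},{"delta_pos":[0,0,0],"dr":[0,0,0]},{"delta_pos":[0,0,0],"dr":[0,0,0]}]'
python3 - <<'E'
from h import *
save('wrist','w6'); save('scene','s6')
a=cv2.imread('pics/w6.png'); b=cv2.imread('pics/s6.png')[180:340,350:560]
cv2.imwrite('pics/b6.png',np.hstack([cv2.resize(a,(420,315)),cv2.resize(b,(378,315))]))
E
```

```text
t: 18.5
eef_pos: [0.5154, -0.2805, 0.1423]
ee_rot: [-3.14, -0.0, -1.65]
force: [0.0, 0.5, -0.7]
width: 0.0603
gripper_force: 15.0
```

View pics/b6.png

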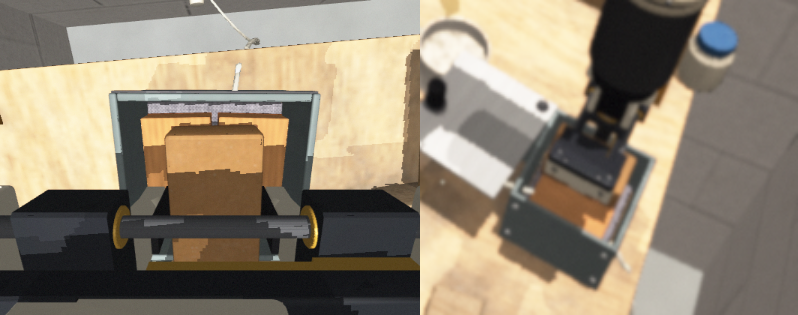

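The block is held squarely above the pile, with its near end at (215,130) in the left crop, centred between the box walls. Now I creep down.

```bash
python3 -m handwheel '[{"delta_pos":[0,0,-0.15],"dr":[0,0,0]},{"delta_pos":[0,0,-0.15],"dr":[0,0,0]},{"delta_pos":[0,0,-0.15],"dr":[0,0,0]},{"delta_pos":[0,0,-0.15],"dr":[0,0,0]},{"delta_pos":[0,0,-0.1],"dr":[0,0,0]},{"delta_pos":[0,0,0],"dr":[0,0,0]}]'; python3 -m handwheel '[{"delta_pos":[0,0,-0.05],"dr":[0,0,0]},{"delta_pos":[0,0,-0.05],"dr":[0,0,0]},{"delta_pos":[0,0,0],"dr":[0,0,0]}]'
```

```text
t: 19.2
eef_pos: [0.5144, -0.2806, 0.1194]
ee_rot: [3.14, 0.0, -1.651]
force: [0.5, -0.9, -1.7]
width: 0.0597
gripper_force: 15.0
t: 19.5
eef_pos: [0.5147, -0.2807, 0.117]
ee_rot: [3.141, 0.0, -1.651]
force: [0.1, 0.4, -1.2]
width: 0.0601
gripper_force: 15.0
```

```bash
python3 -m handwheel '[{"delta_pos":[0,0,-0.05],"dr":[0,0,0]},{"delta_pos":[0,0,-0.05],"dr":[0,0,0]},{"delta_pos":[0,0,0],"dr":[0,0,0]}]'
```

```text
t: 19.8
eef_pos: [0.5146, -0.2806, 0.1139]
ee_rot: [3.141, 0.0, -1.651]
force: [-0.9, 0.2, -0.0]
width: 0.0596
gripper_force: 15.0
```

```bash
python3 -m handwheel '[{"delta_pos":[0,0,-0.04],"dr":[0,0,0]},{"delta_pos":[0,0,0],"dr":[0,0,0]}]'
```

```text
t: 20.0
eef_pos: [0.5147, -0.2807, 0.1128]
ee_rot: [3.141, 0.0, -1.651]
force: [-0.7, 1.3, -0.9]
width: 0.0599
gripper_force: 15.0
```

```bash
python3 -m handwheel '[{"delta_pos":[0,0,-0.04],"dr":[0,0,0]},{"delta_pos":[0,0,0],"dr":[0,0,0]}]'
```

```text
t: 20.2
eef_pos: [0.5146, -0.2807, 0.1116]
ee_rot: [3.141, 0.0, -1.651]
force: [0.5, -0.8, -0.6]
width: 0.0602
gripper_force: 15.0
```

```bash
for i in 1; do python3 -m handwheel '[{"delta_pos":[0,0,-0.04],"dr":[0,0,0]},{"delta_pos":[0,0,0],"dr":[0,0,0]}]'; done
```

```text
t: 20.4
eef_pos: [0.5146, -0.2807, 0.1104]
ee_rot: [3.141, 0.0, -1.651]
force: [0.3, -0.1, -1.4]
width: 0.0601
gripper_force: 15.0
```

```bash
python3 -m handwheel '[{"delta_pos":[0,0,-0.04],"dr":[0,0,0]},{"delta_pos":[0,0,0],"dr":[0,0,0]}]'
```

```text
t: 20.6
eef_pos: [0.5147, -0.2807, 0.1092]
ee_rot: [3.141, 0.0, -1.651]
force: [-0.2, -0.5, -1.4]
width: 0.0599
gripper_force: 15.0
```

```bash
python3 -m handwheel '[{"delta_pos":[0,0,-0.04],"dr":[0,0,0]},{"delta_pos":[0,0,0],"dr":[0,0,0]}]'
```

```text
t: 20.8
eef_pos: [0.5146, -0.2807, 0.108]
ee_rot: [3.141, 0.0, -1.651]
force: [0.2, 0.0, -1.4]
width: 0.0598
gripper_force: 15.0
```

```bash
python3 -m handwheel '[{"delta_pos":[0,0,-0.04],"dr":[0,0,0]},{"delta_pos":[0,0,0],"dr":[0,0,0]}]'
```

```text
t: 21.0
eef_pos: [0.5148, -0.2808, 0.107]
ee_rot: [-3.141, -0.0, -1.651]
force: [1.1, 0.4, -0.2]
width: 0.0597
gripper_force: 15.0
```

```bash
python3 -m handwheel '[{"delta_pos":[0,0,-0.04],"dr":[0,0,0]},{"delta_pos":[0,0,0],"dr":[0,0,0]}]'
```

```text
t: 21.2
eef_pos: [0.5149, -0.2808, 0.106]
ee_rot: [-3.141, -0.0, -1.65]
force: [-1.0, 1.1, 2.3]
width: 0.0598
gripper_force: 15.0
```

Contact: the z force went from about −1.2 N to +2.3 N over the last 2 mm, which matches the foam. I'll hold for a row to confirm, then open part way so the fingers stay off the walls.

```bash
python3 -m handwheel '[{"delta_pos":[0,0,0],"dr":[0,0,0]}]'; python3 -m handwheel '[{"delta_pos":[0,0,0],"dr":[0,0,0]},{"delta_pos":[0,0,0],"dr":[0,0,0]},{"delta_pos":[0,0,0],"dr":[0,0,0]},{"delta_pos":[0,0,0],"dr":[0,0,0]}]' -0.64
```

```text
t: 21.3
eef_pos: [0.5148, -0.2807, 0.106]
ee_rot: [-3.141, -0.0, -1.65]
force: [-1.2, 0.1, 1.4]
width: 0.0599
gripper_force: 15.0
t: 21.7
eef_pos: [0.5147, -0.2807, 0.1057]
ee_rot: [3.141, 0.0, -1.651]
force: [-0.3, -0.6, -0.7]
width: 0.0717
gripper_force: 0.0
```

```bash
python3 -m handwheel '[{"delta_pos":[0,0,0.2],"dr":[0,0,0]},{"delta_pos":[0,0,0.4],"dr":[0,0,0]},{"delta_pos":[0,0,1],"dr":[0,0,0]},{"delta_pos":[0,0,1],"dr":[0,0,0]},{"delta_pos":[0,0,1],"dr":[0,0,0]},{"delta_pos":[0,0.5,1],"dr":[0,0,0]},{"delta_pos":[-0.3,1,1],"dr":[0,0,0]},{"delta_pos":[-0.3,1,0],"dr":[0,0,0]},{"delta_pos":[0,0,0],"dr":[0,0,0]},{"delta_pos":[0,0,0],"dr":[0,0,0]}]'
python3 - <<'E'
from h import *
save('wrist','w7'); save('scene','s7')
a=cv2.imread('pics/w7.png'); b=cv2.imread('pics/s7.png')
cv2.imwrite('pics/b7.png',np.hstack([cv2.resize(a,(400,300)),cv2.resize(b[120:340,170:560],(400,300))]))
E
```

```text
t: 22.7
eef_pos: [0.4968, -0.2052, 0.2752]
ee_rot: [-3.139, -0.0, -1.649]
force: [-0.4, -0.3, 0.3]
width: 0.0718
gripper_force: 0.0
```

View pics/b7.png

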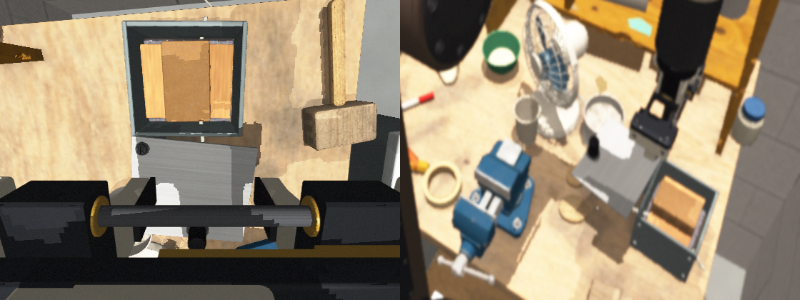

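The block lies flat and centred on the pile, at (188,80) in the left crop. The cover is fully open, the cup and tape are standing where they were, and the robot is clear.

```bash
python3 -c "from station import job_done; print(job_done())"
```

```text
the job is handed in; nothing more can be done
None
```

The job is handed in at about 23 s of the 64 s: the cover is swung fully open, and the sanding block lies flat on the pile, let go after a felt touch of about 3 N; the cup and tape roll are unmoved in the last picture, which didn't show the foot cast, though the arm made no contact near it.

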